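# Sweep open the turn buttons on a picture frame's back

## Task

The picture frame lies face down with the row of four steel turn buttons on the rail nearest the robot still holding its backing board in. With the fingertips, run along the inner edge of that rail in one stroke from the robot's left to its right, staying low over the board and pushing lightly, so that each button in turn is swept round off the board and lies along the rail with its tip to the right. Don't press hard (there is glass underneath), don't lift the fingers away until the last button is round, and don't pick up or shift the frame or any of the things lying on it and around it.

Things in the scene. Friction and masses are not known exactly. Their poses are not given: they have to be found in the camera images.
- frame: Picture frame face down, loose on the bench, about 1.9 kg, 260 mm (x) by 400 mm (y). Rails 48 mm wide, backs 24 mm above the bench; inside them a 164 x 304 mm backing board, top 22 mm above the bench. Origin: centre of the underside, on the bench. x away from the robot (yaw up to 15 deg), y to its left. Near rail: four closed turn buttons; far rail: four like them, already turned along it.
- turn1 (a joint): Turn button 1 (first, leftmost seen from the robot): angle in rad. 0 = tongue square to the rail, out over the board; grows as the tip swings to the robot's right (frame -y, clockwise from above); 1.57 = along the rail, tip to the right; off the board from about 1.1. Stops at -1.7 and 1.7, starts within 0.35 of 0. Slight friction (0.015 N m): it stays where left.
- pivot1 (a point): Pivot of turn button 1, 24 mm above the bench, at frame x -106 mm (24 mm outside the board's edge), y +112.5 mm. Cast steel tongue with a round tip, 44 mm long from here, 10 mm wide, round at the pivot too; it lies 24.5 to 33.5 mm above the bench, screw head to 35 mm.
- turn2 (a joint): Turn button 2 (second from the left): angle in rad. 0 = tongue square to the rail, out over the board; grows as the tip swings to the robot's right (frame -y, clockwise from above); 1.57 = along the rail, tip to the right; off the board from about 1.1. Stops at -1.7 and 1.7, starts within 0.35 of 0. Slight friction (0.015 N m): it stays where left.
- pivot2 (a point): Pivot of turn button 2, 24 mm above the bench, at frame x -106 mm (24 mm outside the board's edge), y +37.5 mm. Cast steel tongue with a round tip, 44 mm long from here, 10 mm wide, round at the pivot too; it lies 24.5 to 33.5 mm above the bench, screw head to 35 mm.
- turn3 (a joint): Turn button 3 (third from the left): angle in rad. 0 = tongue square to the rail, out over the board; grows as the tip swings to the robot's right (frame -y, clockwise from above); 1.57 = along the rail, tip to the right; off the board from about 1.1. Stops at -1.7 and 1.7, starts within 0.35 of 0. Slight friction (0.015 N m): it stays where left.
- pivot3 (a point): Pivot of turn button 3, 24 mm above the bench, at frame x -106 mm (24 mm outside the board's edge), y -37.5 mm. Cast steel tongue with a round tip, 44 mm long from here, 10 mm wide, round at the pivot too; it lies 24.5 to 33.5 mm above the bench, screw head to 35 mm.
- turn4 (a joint): Turn button 4 (fourth, rightmost): angle in rad. 0 = tongue square to the rail, out over the board; grows as the tip swings to the robot's right (frame -y, clockwise from above); 1.57 = along the rail, tip to the right; off the board from about 1.1. Stops at -1.7 and 1.7, starts within 0.35 of 0. Slight friction (0.015 N m): it stays where left.
- pivot4 (a point): Pivot of turn button 4, 24 mm above the bench, at frame x -106 mm (24 mm outside the board's edge), y -112.5 mm. Cast steel tongue with a round tip, 44 mm long from here, 10 mm wide, round at the pivot too; it lies 24.5 to 33.5 mm above the bench, screw head to 35 mm.
- tin: Low round metal tin of wax, 51 mm across, 26 mm tall, standing on the board in the frame; origin under its centre. Not part of the job; loose.
- brush: Flat brush 180 mm long with a wooden handle, about 12 mm thick, lying on the board in the frame, roughly along the rails; origin under the brush near its middle. Not part of the job; loose.
- paint_tube: Metal paint tube about 95 mm long, 38 mm wide, 20 mm high, lying on the bench on the robot's side of the frame; origin under its middle. Not part of the job; loose.
- screwdriver: Screwdriver lying on the bench to the left of the frame. Not part of the job; loose.
- tape_measure: Black tape measure 70 x 36 x 62 mm standing on the bench to the right of the frame; origin under its centre. Not part of the job; loose.
- corner_sample: L-shaped corner sample of wooden moulding, legs 105 mm long and 36 mm wide, 21 mm high, lying on the bench to the right of the frame; origin near its corner. Not part of the job; loose.
- varnish_jar: Jar 60 mm across, 65 mm tall, standing on the bench to the left of the frame; origin under its centre. Not part of the job; loose.

How it is judged:
By the outcome, as a careful person would: the job done as asked, in the order asked, and still so for the second after the job is handed in, with the robot touching nothing.
It also fails if it takes over 42 s, if anything falls off the work surface, if the arm or the gripper's body presses on something with over 40 N, if the wrist force passes 120 N, or if a joint passes its speed limit or range.

## Robot

A 7-joint arm with a two-finger parallel gripper is mounted at the origin on the work surface. World frame = base frame: x ahead of the robot, y to its left, z up, the work surface at z = 0. Lengths are in m, angles in degrees, forces in N, time in s.
With the tool pointing down it reaches from about 0.425 to 0.825 m from the base axis. Payload 3.6 kg.
Tool frame: the origin (TCP) lies between the finger pads, 19 mm behind the fingertips; this is the grasp point; z points along the fingers, y is the line along which they close (so a half turn about z gives the same grasp; the last joint's range is limited). The gripper opens to 85 mm and grips with 20 to 120 N. Pads are 22 mm wide; open, the fingers measure 114 mm over their backs; the gripper's body (76 mm by 85 mm) begins 54 mm behind the grasp point. The pads swing forward as they close: fully open they stand 13 mm farther back than shut.
Start: joints at [-1.518, 35.231, -0.722, 81.555, 0.464, 63.22, -2.315], TCP at [0.65, 0, 0.25] pointing down, gripper open.
Joint ranges: [-178.69, 178.69], [-17.37, 117.87], [-77.05, 75.6], [15.02, 138.74], [-78.02, 258.01], [0.78, 113.62], [-162.83, 162.83]. Speed limits (degrees/s): [159.86, 159.86, 180, 180, 180, 180, 180].

## Interface

Orientations are given as a 3x3 rotation matrix whose columns are the frame's x, y, z axes.
In Python, from station import r, vision gives the robot as it stands.
- The arm moves only by the tool servo_tool, never from a script. Its argument "increments" is a list of rows, each an object of numbers: "tx", "ty", "tz": the shift along the tool's x, y, z in m; "rx", "ry", "rz": the turn, a rotation vector about the tool's x, y, z in rad. In form: [{"tx": .., "ty": .., "tz": .., "rx": .., "ry": .., "rz": ..}, ...]. A call has 1 to 12 rows; each row is the pose to reach, as a shift and turn from the pose commanded when the call began, along the tool's axes at that moment; what a row does not reach only later rows make up. A row lasts 1/10 s, in which the tool goes at most 50 mm and 8.59 degrees, less where a joint would pass 70% of its speed; a pose out of reach is approached as far as the arm can. A call with a gripper value outside its range is refused whole. "gripper" is the opening, from 0 (shut) to 1 (fully open), set as the call begins (left out, the last holds). The fingers move at their own pace and stop on an object; the grip force is fixed at half the most. Time passes only in rows, so rows that repeat a pose let the fingers close. It gives the time, the measured TCP pose, the force, the opening and the grip force at its end, in the units of the state.
- r.observe(): the state, without advancing time (a new reading comes with each control period).
- vision.grab_frame(name): name is "scene" or "side" or "wrist"; returns the picture (400x640x3 uint8, red, green, blue); there is no depth.
- vision.camera_info(name): a dict with "intrinsics" (3x3 intrinsics, pixels), "world_to_cam" (4x4, takes a point from world to camera coordinates). Camera axes: x right, y down, z forward; pixel columns grow to the right and rows downward; lengths in m; the calibration is good to about 2 mm. A picture is of the moment at which its call begins: read the wrist's pose just before it. camera_info takes no time and is no camera call; for the wrist camera it gives the pose at the moment of the call.
- r.sign_off(): hands the job in; it is judged then, once.
The state is a dict: "clock": time; "joints": joint angles; "joint_velocities": joint speeds; "tau": joint torques, N m; "tcp_pos": TCP position; "eef_rot": TCP orientation; "ft_force": force on the tool from outside, world axes, zero at the start; "wrist_torque": the same for the moment, N m; "opening": finger opening in m; "gripper_force": force on a finger pad.
Only numpy, scipy, OpenCV 4.12 (cv2) and the standard library are available. Lean on these libraries where they do the work, as an engineer would, in place of code of your own. Each camera call takes 0.05 s, during which the arm holds its last target. There are 200 camera calls.

## Working session

There is one attempt and no reset: what is moved stays moved. The work goes in short steps, Python scripts to look and compute and a tool call to move; the robot and the scene stay as the last step left them, time stands still between calls to the robot, and variables do not carry over. Pictures are saved under pics/ and viewed, at most 10 in all, crops included, and the job is handed in when it is done.

Besides the shell and the picture viewer there is one more tool, called after "Request:" in YAML: its name, and indented under it one key for each argument. servo_tool: Moves the arm, as the interface text tells. Its arguments: {"type":"object","properties":{"increments":{"type":"array","items":{"type":"object","properties":{"tx":{"type":"number"},"ty":{"type":"number"},"tz":{"type":"number"},"rx":{"type":"number"},"ry":{"type":"number"},"rz":{"type":"number"}}}},"gripper":{"type":"number"}},"required":["increments"]}

```bash
mkdir -p pics
python3 - <<'E'
from station import r, vision
import cv2,numpy as np
for n in ["scene","wrist"]:
    cv2.imwrite(f"pics/{n}0.png",vision.grab_frame(n)[:,:,::-1])
    c=vision.camera_info(n);print(n,np.round(c["intrinsics"],1).tolist(),np.round(c["world_to_cam"],3).tolist())
s=r.observe();print(s["clock"],s["tcp_pos"],np.round(s["eef_rot"],3).tolist(),s["ft_force"],s["opening"])
E
```

```text
scene [[375.7, 0.0, 323.2], [0.0, 375.7, 197.1], [0.0, 0.0, 1.0]] [[-0.719, 0.695, -0.013, 0.392], [0.607, 0.62, -0.497, -0.35], [-0.338, -0.365, -0.868, 1.12], [0.0, 0.0, 0.0, 1.0]]
wrist [[358.6, 0.0, 318.2], [0.0, 358.6, 199.2], [0.0, 0.0, 1.0]] [[1.0, 0.001, -0.003, -0.649], [0.002, -0.95, 0.312, -0.041], [-0.003, -0.312, -0.95, 0.382], [0.0, 0.0, 0.0, 1.0]]
0.1 [6.49339890e-01 5.77442761e-05 2.48921824e-01] [[-0.0, 1.0, -0.002], [1.0, 0.0, 0.0], [0.0, -0.002, -1.0]] [-0.14109785 -0.62655042 -0.00552068] 0.08518743157076142
```

View pics/scene0.png

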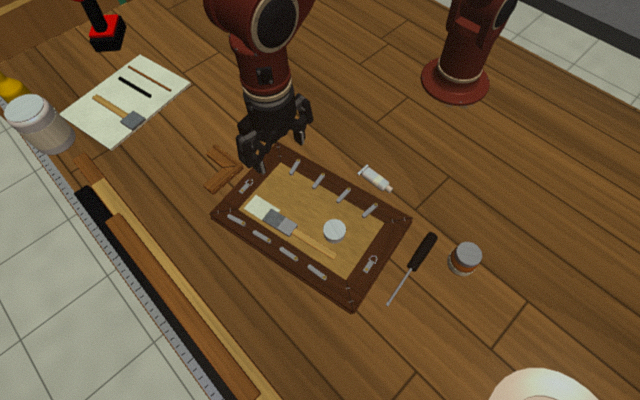

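View pics/wrist0.png

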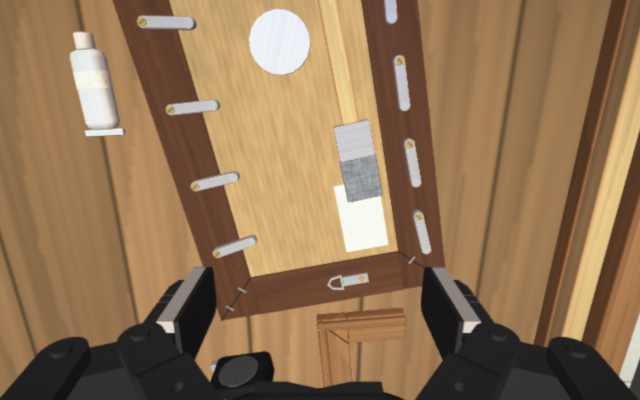

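The scene view shows the frame with its near-rail buttons at about (295,167) to (370,210) px. The wrist view shows the four gold pivots at about (144,21), (171,110), (195,186) and (217,254). The tongues are roughly square to the rail, and the tin and brush lie well inside the board. Next I'll measure the pivots and the tongue directions.

```bash
cat > h.py <<'E'
import cv2,numpy as np
from station import r,vision
def ray(c,px,z):
    K,T=c["intrinsics"],np.array(c["world_to_cam"]);R,t=T[:3,:3],T[:3,3]
    o=-R.T@t; d=R.T@np.linalg.inv(K)@np.array([px[0],px[1],1.]); return o+d*(z-o[2])/d[2]
def ray2(c,px):
    a=ray(c,px,0.1);b=ray(c,px,0.);return a,(b-a)/np.linalg.norm(b-a)
def tri(c1,p1,c2,p2):
    a,u=ray2(c1,p1);b,v=ray2(c2,p2)
    s=np.linalg.lstsq(np.c_[u,-v],b-a,rcond=None)[0];return (a+s[0]*u+b+s[1]*v)/2,np.linalg.norm(a+s[0]*u-b-s[1]*v)
def tongues(img,box=(100,0,300,275)):
    "elongated grey blobs: centroid,long-axis ends, gold centroid"
    h=cv2.cvtColor(img,cv2.COLOR_RGB2HSV)
    g=((h[...,1]<45)&(h[...,2]>110)).astype(np.uint8)
    gold=((h[...,0]>14)&(h[...,0]<32)&(h[...,1]>110)&(h[...,2]>110)).astype(np.uint8)
    out=[]
    n,l,st,ce=cv2.connectedComponentsWithStats(g)
    for i in range(1,n):
        if not 120<st[i,4]<1500: continue
        cs,_=cv2.findContours((l==i).astype(np.uint8),0,2)
        (c,(w,hh),a)=cv2.minAreaRect(cs[0])
        if max(w,hh)<2.2*min(w,hh): continue
        pts=cs[0][:,0].astype(float);m=cv2.dilate((l==i).astype(np.uint8),np.ones((5,5)))
        x0,y0,W,H=st[i,:4]
        gy,gx=np.where((gold*m)>0)
        out.append((c,(w,hh),(gx.mean(),gy.mean(),len(gx)) if len(gx) else None,cv2.boxPoints(cv2.minAreaRect(cs[0]))))
    return out
E
python3 - <<'E'
from h import *
img=cv2.imread("pics/wrist0.png")[:,:,::-1].copy();c=vision.camera_info("wrist")
P=[]
for b in tongues(img):
    print(np.round(b[0],1),np.round(b[1],1),np.round(b[2],1) if b[2] else None)
    if b[2] is None or b[2][2]<6 : continue
    bx=b[3];w,h=np.linalg.norm(bx[0]-bx[1]),np.linalg.norm(bx[1]-bx[2])
    e=((bx[0]+bx[1])/2,(bx[2]+bx[3])/2) if w<h else ((bx[1]+bx[2])/2,(bx[3]+bx[0])/2)
    e=sorted(e,key=lambda q:np.hypot(*(q-b[2][:2])))
    p=ray(c,b[2][:2],.035);t=ray(c,e[1],.0335);print("  piv",p.round(4),"tip",t.round(4),"len",np.linalg.norm((t-p)[:2]).round(4),"ang",np.degrees(np.arctan2(*(t-p)[1::-1])).round(1))
E
```

```text
[167.   21.5] [52. 13.] [162.4  18.5  37. ]
  piv [0.5161 0.1317 0.035 ] tip [0.5415 0.1295 0.0335] len 0.0255 ang -4.8
[401.3  82.5] [55.7 11.8] [399.  61.  21.]
  piv [0.7203 0.0979 0.035 ] tip [0.7289 0.0555 0.0335] len 0.0432 ang -78.5
[193.8 106.7] [11.5 48.9] [192.2 107.7  32. ]
  piv [0.5335 0.0577 0.035 ] tip [0.5572 0.0609 0.0335] len 0.0239 ang 7.8
[412.  162.1] [49.2 11. ] [409.3 143.8  20. ]
  piv [0.7353 0.0247 0.035 ] tip [ 0.7457 -0.0175  0.0335] len 0.0435 ang -76.0
[215.5 180.8] [10.7 46.8] [218.5 181.7  38. ]
  piv [ 0.5516 -0.0126  0.035 ] tip [ 0.5253 -0.0177  0.0335] len 0.0268 ang -169.1
[421.6 231.6] [44.6 10.2] [418.4 216.5  18. ]
  piv [ 0.7503 -0.0487  0.035 ] tip [ 0.7634 -0.0905  0.0335] len 0.0438 ang -72.5
[234.8 246.1] [10.2 44.3] [237.3 248.5  32. ]
  piv [ 0.5649 -0.0847  0.035 ] tip [ 0.5395 -0.0913  0.0335] len 0.0263 ang -165.4
[452.9 298.9] [74.1 20.5] [450.2 273.4  19. ]
  piv [ 0.7898 -0.1135  0.035 ] tip [ 0.825  -0.1862  0.0335] len 0.0808 ang -64.1
[178.8 297.1] [21.  74.1] [187.  272.6  22. ]
  piv [ 0.5093 -0.1132  0.035 ] tip [ 0.473  -0.1885  0.0335] len 0.0837 ang -115.8
[347.9 281.4] [14.3 40.4] [361.3 278.5  14. ]
  piv [ 0.6954 -0.1199  0.035 ] tip [ 0.6596 -0.1265  0.0335] len 0.0364 ang -169.4
[634.3 351.2] [13.8 71.9] [627.2 344.   11. ]
  piv [ 1.0022 -0.204   0.035 ] tip [ 1.0152 -0.2656  0.0335] len 0.0629 ang -78.1
```

```bash
cat >> h.py <<'E'
def near(img,c,cen):
    "ends of the near tongues nearest the given pixel guesses -> pivot, tip, (px)"
    res=[]
    B=[b for b in tongues(img)]
    for g in cen:
        b=min(B,key=lambda b:np.hypot(b[0][0]-g[0],b[0][1]-g[1]));bx=b[3]
        w,h=np.linalg.norm(bx[0]-bx[1]),np.linalg.norm(bx[1]-bx[2])
        e=((bx[0]+bx[1])/2,(bx[2]+bx[3])/2) if w<h else ((bx[1]+bx[2])/2,(bx[3]+bx[0])/2)
        q=sorted([ray(c,x,.0335) for x in e],key=lambda p:p[0])
        res.append((q,e,b[0]))
    return res
E
python3 - <<'E'
from h import *
img=cv2.imread("pics/wrist0.png")[:,:,::-1].copy();c=vision.camera_info("wrist")
R=near(img,c,[(167,21),(194,107),(215,181),(235,246)])
P=[]
for q,e,m in R:
    d=(q[1]-q[0])[:2];L=np.linalg.norm(d);p=q[0][:2]+d/L*5;p=q[0][:2]+d/L*.005;P.append(p)
    print("piv",p.round(4),"tip",q[1][:2].round(4),"L",L.round(4),"ang",np.degrees(np.arctan2(d[1],d[0])).round(1))
P=np.array(P);m=P.mean(0);d=np.linalg.svd(P-m)[2][0];d*=np.sign(d[1])
yaw=np.degrees(np.arctan2(-d[0],d[1]));print("yaw",yaw,"mean",m,"along",((P-m)@d).round(4),"off",((P-m)@[d[1],-d[0]]).round(4))
E
```

```text
piv [0.5018 0.1295] tip [0.5415 0.1295] L 0.0447 ang 0.0
piv [0.5168 0.0566] tip [0.5572 0.0609] L 0.0456 ang 6.1
piv [ 0.5302 -0.0165] tip [ 0.5711 -0.0067] L 0.0471 ang 13.5
piv [ 0.5442 -0.0895] tip [ 0.5844 -0.0743] L 0.0479 ang 20.8
yaw 10.907346544632592 mean [0.52322478 0.02002062] along [ 0.1116  0.0371 -0.0372 -0.1115] off [-0.0004  0.0006 -0.0001 -0.0001]
```

Four pivots lie on one line at 74.4 mm spacing (75 given), with yaw about 10.9°. I'll close the fingers and take a second view to check height and offset.

Request:
servo_tool:
  increments:
    - {"tx":0.015,"ty":-0.01}
    - {"tx":0.03,"ty":-0.02}
    - {"tx":0.045,"ty":-0.03}
    - {"tx":0.06,"ty":-0.04}
    - {"tx":0.07,"ty":-0.05}
    - {"tx":0.07,"ty":-0.05}
    - {"tx":0.07,"ty":-0.05}
    - {"tx":0.07,"ty":-0.05}
    - {"tx":0.07,"ty":-0.05}
    - {"tx":0.07,"ty":-0.05}
  gripper: 0

```text
invalid input at $.increments[0]: expected keys tx, ty, tz, rx, ry, rz
```

Run:
```python
from h import *
import pickle
c=vision.camera_info("wrist");img=vision.grab_frame("wrist");cv2.imwrite("pics/wrist1.png",img[:,:,::-1])
s=r.observe();print(s["clock"],s["tcp_pos"].round(4) if hasattr(s["tcp_pos"],'round') else s["tcp_pos"],s["opening"])
pickle.dump(c,open("c1.pkl","wb"))
c0={"intrinsics":c["intrinsics"],"world_to_cam":np.array(c["world_to_cam"]).copy()}
# camera 0: same orientation, logged pose
for b in tongues(img): print(np.round(b[0],1),np.round(b[1],1))
```

```text
0.15 [0.6494 0.     0.2491] 0.08547963638695805
[167.  22.] [12. 52.]
[401.1  82.5] [55.7 11.8]
[192.9 106.8] [11.5 49. ]
[411.9 162.1] [49.2 11.2]
[215.4 180.8] [10.6 46.6]
[421.4 231.5] [44.8 10.1]
[234.7 246.1] [10.2 44.3]
[457.5 297.2] [73.6 20.5]
[178.8 297.1] [21.  74.1]
[347.2 281.5] [14.3 40.6]
[634.3 350.7] [14.1 72.8]
```

View pics/wrist1.png

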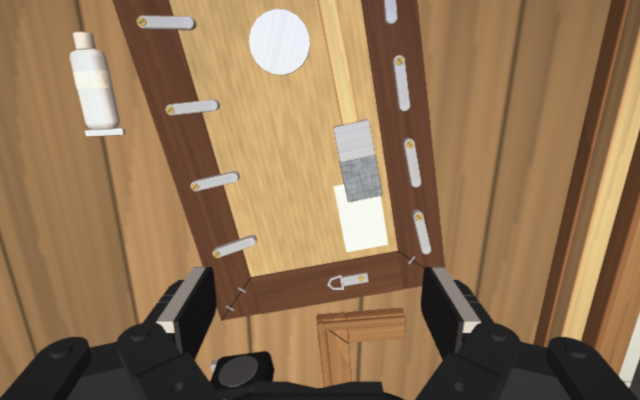

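The move was refused because every row needs all six keys, so this picture is the same view as before (arm still, pivots at the same pixels). I'll send it again in full.

Request:
servo_tool:
  increments:
    - {"tx":0.015,"ty":-0.01,"tz":0,"rx":0,"ry":0,"rz":0}
    - {"tx":0.03,"ty":-0.02,"tz":0,"rx":0,"ry":0,"rz":0}
    - {"tx":0.045,"ty":-0.03,"tz":0,"rx":0,"ry":0,"rz":0}
    - {"tx":0.06,"ty":-0.04,"tz":0,"rx":0,"ry":0,"rz":0}
    - {"tx":0.07,"ty":-0.05,"tz":0,"rx":0,"ry":0,"rz":0}
    - {"tx":0.07,"ty":-0.05,"tz":0,"rx":0,"ry":0,"rz":0}
    - {"tx":0.07,"ty":-0.05,"tz":0,"rx":0,"ry":0,"rz":0}
    - {"tx":0.07,"ty":-0.05,"tz":0,"rx":0,"ry":0,"rz":0}
    - {"tx":0.07,"ty":-0.05,"tz":0,"rx":0,"ry":0,"rz":0}
    - {"tx":0.07,"ty":-0.05,"tz":0,"rx":0,"ry":0,"rz":0}
  gripper: 0

```text
clock: 1.15
tcp_pos: [0.6003, 0.0691, 0.2499]
eef_rot: [[0.001, 1.0, 0.0], [1.0, -0.001, -0.0], [-0.0, 0.0, -1.0]]
ft_force: [-0.5, 0.6, 0.3]
opening: -0.0002
gripper_force: 0.0
```

Run:
```python
from h import *
import pickle
c0=pickle.load(open("c1.pkl","rb"));i0=cv2.imread("pics/wrist1.png")[:,:,::-1].copy()
c=vision.camera_info("wrist");img=vision.grab_frame("wrist");cv2.imwrite("pics/wrist2.png",img[:,:,::-1])
A=near(i0,c0,[(167,21),(194,107),(215,181),(235,246)])
cen=[]
K,T=c["intrinsics"],np.array(c["world_to_cam"])
for q,e,m in A:
    p=K@(T@np.r_[(q[0]+q[1])/2,1])[:3];cen.append(p[:2]/p[2])
B=near(img,c,cen);P=[]
for (q,e,m),(q2,e2,m2) in zip(A,B):
    x,g=tri(c0,m,c,m2);d=(q2[1]-q2[0])[:2];L=np.linalg.norm(d);p=q2[0][:2]+d/L*.005;P.append(p)
    print("mid tri",x.round(4),g.round(4),"piv2",p.round(4),"L",L.round(4),"ang",np.degrees(np.arctan2(d[1],d[0])).round(1),"mid-19.5",(x[:2]-d/L*.0195).round(4))
P=np.array(P);m=P.mean(0);d=np.linalg.svd(P-m)[2][0];d*=np.sign(d[1])
print("yaw",np.degrees(np.arctan2(-d[0],d[1])),m,((P-m)@d).round(4))
```

```text
mid tri [0.5173 0.1296 0.0296] 0.0005 piv2 [0.4996 0.1297] L 0.047 ang -0.0 mid-19.5 [0.4978 0.1296]
mid tri [0.5324 0.0581 0.0304] 0.0005 piv2 [0.514  0.0567] L 0.0476 ang 6.1 mid-19.5 [0.513 0.056]
mid tri [ 0.5467 -0.0135  0.0289] 0.0004 piv2 [ 0.5291 -0.0158] L 0.0471 ang 13.5 mid-19.5 [ 0.5277 -0.0181]
mid tri [ 0.583  -0.0434  0.08  ] 0.0335 piv2 [ 0.5874 -0.0818] L 0.0652 ang 88.1 mid-19.5 [ 0.5823 -0.0629]
yaw 21.761139582001576 [0.5325247  0.02217841] [ 0.112   0.0389 -0.034  -0.1169]
```

View pics/wrist2.png

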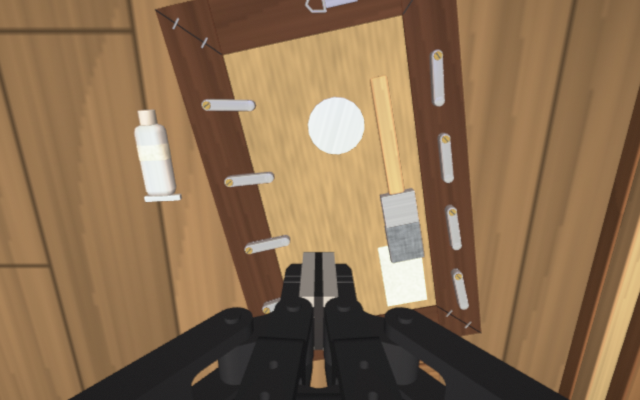

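Run:
```python
from h import *
c=vision.camera_info("wrist");s=r.observe()
K,T=c["intrinsics"],np.array(c["world_to_cam"])
for dz in(0,.019,.03):
    p=s["tcp_pos"]+s["eef_rot"][:,2]*dz if hasattr(s["eef_rot"],"shape") else None
    q=K@(T@np.r_[p,1])[:3];print(dz,(q[:2]/q[2]).round(1))
for px in((302,254),(335,254),(283,268),(353,268)): print(px,ray(c,px,.231).round(4))
m=np.array([.5208,.0198]);a=np.radians(10.9);fx=np.array([np.cos(a),np.sin(a)]);fy=np.array([-fx[1],fx[0]])
for px,z in(((205,43),.024),((176,22),.024),((223,54),.024),((404,16),.022)):
    v=ray(c,px,z)[:2]-m;print(px,"frame",(v@fx-.106).round(4),(v@fy).round(4))
```

```text
0 [317.1 293.6]
0.019 [317.2 269.9]
0.03 [317.3 258.4]
(302, 254) [0.5935 0.0773 0.231 ]
(335, 254) [0.6081 0.0773 0.231 ]
(283, 268) [0.5848 0.0704 0.231 ]
(353, 268) [0.6163 0.0704 0.231 ]
(205, 43) frame -0.0969 0.1643
(176, 22) frame -0.1172 0.1857
(223, 54) frame -0.0834 0.1524
(404, 16) frame 0.082 0.1524
```

```bash
python3 -c "
import cv2
i=cv2.imread('pics/wrist2.png')[230:340,240:400];cv2.imwrite('pics/crop.png',cv2.resize(i,None,fx=5,fy=5,interpolation=2))"
```

```text
(no output)
```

View pics/crop.png

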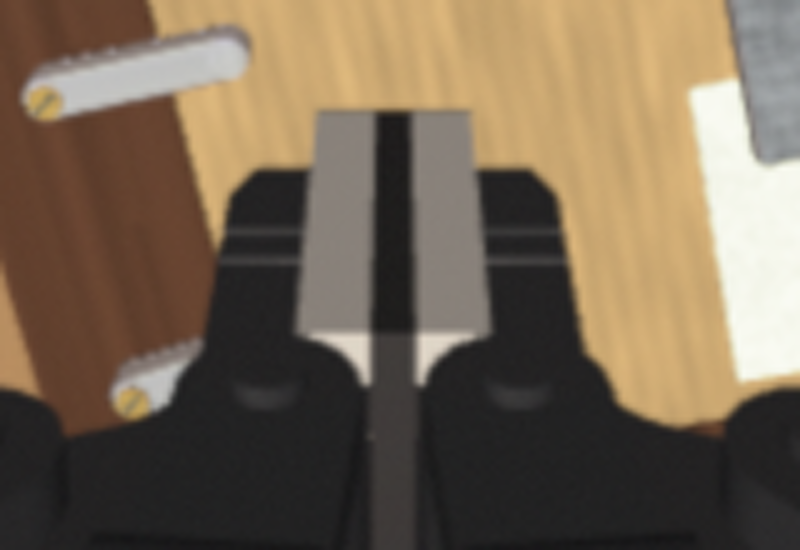

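The closed fingers are about 29 mm thick over their backs (crop x 215–570). Their centre should therefore run along the rail's inner edge, about 23.5 mm from the pivot line. The board's inner corners measured at frame (-83, 152) and (82, 152), which confirms the fit. Now I'll hover left of button 1, aligned to the rail.

Request:
servo_tool:
  increments:
    - {"tx":0.02,"ty":-0.017,"tz":0.02,"rx":0,"ry":0,"rz":-0.05}
    - {"tx":0.04,"ty":-0.034,"tz":0.045,"rx":0,"ry":0,"rz":-0.1}
    - {"tx":0.06,"ty":-0.051,"tz":0.075,"rx":0,"ry":0,"rz":-0.15}
    - {"tx":0.08,"ty":-0.068,"tz":0.105,"rx":0,"ry":0,"rz":-0.19}
    - {"tx":0.099,"ty":-0.084,"tz":0.135,"rx":0,"ry":0,"rz":-0.19}
    - {"tx":0.099,"ty":-0.084,"tz":0.15,"rx":0,"ry":0,"rz":-0.19}
    - {"tx":0.099,"ty":-0.084,"tz":0.15,"rx":0,"ry":0,"rz":-0.19}
    - {"tx":0.099,"ty":-0.084,"tz":0.15,"rx":0,"ry":0,"rz":-0.19}
  gripper: 0

```text
clock: 2.0
tcp_pos: [0.5169, 0.1685, 0.1003]
eef_rot: [[-0.188, 0.982, 0.001], [0.982, 0.188, -0.0], [-0.0, 0.001, -1.0]]
ft_force: [0.0, -0.1, 1.2]
opening: -0.0
gripper_force: 0.0
```

Run:
```python
from h import *
s=r.observe();m=np.array([.5208,.0198]);a=np.radians(10.9);fx=np.array([np.cos(a),np.sin(a)]);fy=np.array([-fx[1],fx[0]])
p=np.array(s["tcp_pos"]);v=p[:2]-m;print(p.round(4),np.round(s["eef_rot"],3).tolist(),"off",v@fx,"along",v@fy)
c=vision.camera_info("wrist");i=vision.grab_frame("wrist");cv2.imwrite("pics/hov.png",i[:,:,::-1])
for b in tongues(i): print(np.round(b[0],1),np.round(b[1],1),[((ray(c,q,.0335)[:2]-m)@np.c_[fx,fy]).round(4).tolist() for q in b[3]])
```

```text
[0.5169 0.1685 0.1003] [[-0.188, 0.982, 0.001], [0.982, 0.188, -0.0], [-0.0, 0.001, -1.0]] off 0.02429804982508944 along 0.14673819027950702
[496.5 175. ] [30. 79.] [[0.1002, 0.1868], [0.1431, 0.1867], [0.1463, 0.1697], [0.1022, 0.1698]]
[307. 279.] [54. 14.] [[0.0141, 0.1316], [0.0224, 0.1316], [0.0222, 0.0944], [0.0135, 0.0944]]
[330.  279.5] [53. 14.] [[0.0277, 0.131], [0.036, 0.1309], [0.0365, 0.0944], [0.0278, 0.0944]]
[614.4 302.3] [21.7 73.5] [[0.2032, 0.0718], [0.2004, 0.1235], [0.2139, 0.1203], [0.2178, 0.0681]]
[432.  372.2] [30.9  7.5] [[0.0905, 0.0475], [0.0929, 0.0526], [0.1113, 0.0378], [0.1089, 0.0326]]
```

View pics/hov.png

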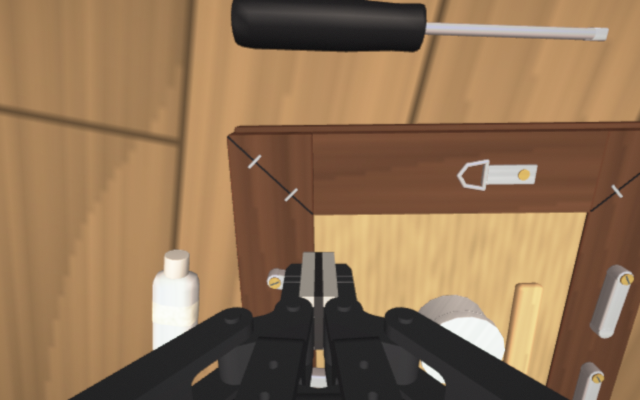

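Here screw 1 is at (274,282) and the rail's inner corner at (313,212), with the rail vertical in the image, so the tool is aligned with it. I'll check both points in the fitted frame.

Run:
```python
from h import *
m=np.array([.5208,.0198]);a=np.radians(10.9);F=np.array([[np.cos(a),-np.sin(a)],[np.sin(a),np.cos(a)]])
c=vision.camera_info("wrist")
for px,z in(((274,282),.035),((313,212),.024),((242,282),.024),((588,212),.022)):print(px,((ray(c,px,z)[:2]-m)@F).round(4))
```

```text
(274, 282) [-0.0013  0.1119]
(313, 212) [0.0224 0.1529]
(242, 282) [-0.0233  0.1053]
(588, 212) [0.1888 0.1519]
```

Request:
servo_tool:
  increments:
    - {"tx":0,"ty":-0.0015,"tz":0.015,"rx":0,"ry":0,"rz":0}
    - {"tx":0,"ty":-0.0015,"tz":0.03,"rx":0,"ry":0,"rz":0}
    - {"tx":0,"ty":-0.0015,"tz":0.04,"rx":0,"ry":0,"rz":0}
    - {"tx":0,"ty":-0.0015,"tz":0.046,"rx":0,"ry":0,"rz":0}
    - {"tx":0,"ty":-0.0015,"tz":0.05,"rx":0,"ry":0,"rz":0}
    - {"tx":0,"ty":-0.0015,"tz":0.053,"rx":0,"ry":0,"rz":0}
    - {"tx":0,"ty":-0.0015,"tz":0.053,"rx":0,"ry":0,"rz":0}
    - {"tx":0,"ty":-0.0015,"tz":0.053,"rx":0,"ry":0,"rz":0}
  gripper: 0

```text
clock: 2.85
tcp_pos: [0.5147, 0.1688, 0.0473]
eef_rot: [[-0.189, 0.982, 0.001], [0.982, 0.189, 0.0], [0.0, 0.001, -1.0]]
ft_force: [0.2, 0.4, -0.3]
opening: -0.0
gripper_force: 0.0
```

Nothing touched on the way down, and the fingertips stand at about 28 mm. Starting the stroke.

Request:
servo_tool:
  increments:
    - {"tx":-0.006,"ty":0,"tz":0,"rx":0,"ry":0,"rz":0}
    - {"tx":-0.013,"ty":0,"tz":0,"rx":0,"ry":0,"rz":0}
    - {"tx":-0.02,"ty":0,"tz":0,"rx":0,"ry":0,"rz":0}
    - {"tx":-0.027,"ty":0,"tz":0,"rx":0,"ry":0,"rz":0}
    - {"tx":-0.034,"ty":0,"tz":0,"rx":0,"ry":0,"rz":0}
    - {"tx":-0.041,"ty":0,"tz":0,"rx":0,"ry":0,"rz":0}
    - {"tx":-0.048,"ty":0,"tz":0,"rx":0,"ry":0,"rz":0}
    - {"tx":-0.055,"ty":0,"tz":0,"rx":0,"ry":0,"rz":0}
    - {"tx":-0.062,"ty":0,"tz":0,"rx":0,"ry":0,"rz":0}
    - {"tx":-0.069,"ty":0,"tz":0,"rx":0,"ry":0,"rz":0}
    - {"tx":-0.076,"ty":0,"tz":0,"rx":0,"ry":0,"rz":0}
    - {"tx":-0.083,"ty":0,"tz":0,"rx":0,"ry":0,"rz":0}
  gripper: 0

```text
clock: 4.05
tcp_pos: [0.5303, 0.0865, 0.047]
eef_rot: [[-0.189, 0.982, -0.0], [0.982, 0.189, -0.0], [-0.0, -0.0, -1.0]]
ft_force: [0.7, 0.3, 0.3]
opening: -0.0
gripper_force: 0.1
```

Run:
```python
from h import *
s=r.observe();m=np.array([.5208,.0198]);a=np.radians(10.9);F=np.array([[np.cos(a),-np.sin(a)],[np.sin(a),np.cos(a)]])
print(((np.array(s["tcp_pos"])[:2]-m)@F).round(4));i=vision.grab_frame("wrist");cv2.imwrite("pics/s1.png",i[:,:,::-1])
```

```text
[0.0219 0.0637]
```

View pics/s1.png

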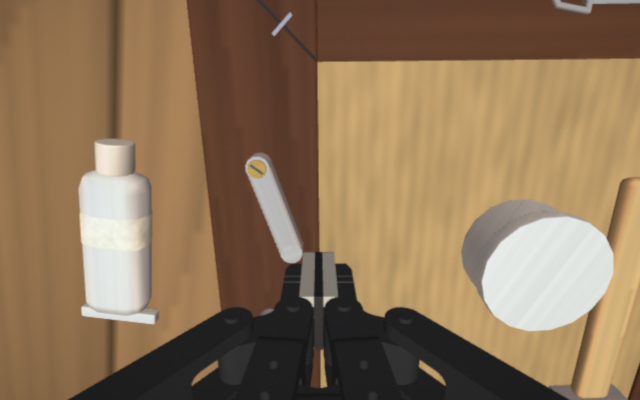

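The tongue of button 1 runs from (258,168) to (291,256) px. It is off the board but only about 1.2 rad round, so the fingers are narrower at the tip than I assumed. Before going on I'll measure the angle properly and look from the side.

Run:
```python
from h import *
m=np.array([.5208,.0198]);a=np.radians(10.9);F=np.array([[np.cos(a),-np.sin(a)],[np.sin(a),np.cos(a)]])
c=vision.camera_info("wrist")
A=((ray(c,(257.5,168),.035)[:2]-m)@F);B=((ray(c,(291,257),.0335)[:2]-m)@F);d=B-A
print(A.round(4),B.round(4),np.linalg.norm(d),"theta",np.arctan2(-d[1],d[0]),"edge",((ray(c,(318,150),.024)[:2]-m)@F).round(4))
s=r.observe();cs=vision.camera_info("side");i=vision.grab_frame("side")
K,T=cs["intrinsics"],np.array(cs["world_to_cam"]);q=K@(T@np.r_[np.array(s["tcp_pos"])-[0,0,.019],1])[:3];u,v=(q[:2]/q[2]).astype(int);print(u,v,q[2],K[0,0])
cr=i[max(v-70,0):v+50,max(u-80,0):u+80];cv2.imwrite("pics/side.png",cv2.resize(cr,None,fx=5,fy=5,interpolation=2)[:,:,::-1])
```

```text
[-0.0012  0.1105] [0.0107 0.0711] 0.04113322112756979 theta 1.2764737135472048 edge [0.0223 0.1155]
341 219 1.015371931047548 404.36491776689263
```

View pics/side.png

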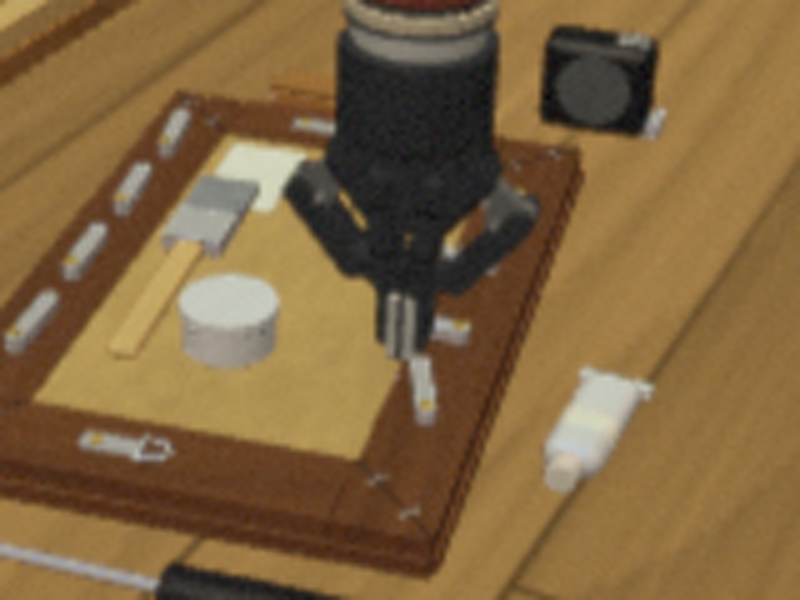

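Button 1 measures about 1.28 rad, which fits the 15 mm thick tip pads; the black finger backs end just above the tongues. Staying low, I'll turn the tool a quarter so the 22 mm pad width lies across the rail, and ease 2 mm closer. This also nudges button 1 further round.

Request:
servo_tool:
  increments:
    - {"tx":0,"ty":-0.0005,"tz":0,"rx":0,"ry":0,"rz":-0.131}
    - {"tx":0,"ty":-0.001,"tz":0,"rx":0,"ry":0,"rz":-0.262}
    - {"tx":0,"ty":-0.0015,"tz":0,"rx":0,"ry":0,"rz":-0.393}
    - {"tx":0,"ty":-0.002,"tz":0,"rx":0,"ry":0,"rz":-0.524}
    - {"tx":0,"ty":-0.002,"tz":0,"rx":0,"ry":0,"rz":-0.655}
    - {"tx":0,"ty":-0.002,"tz":0,"rx":0,"ry":0,"rz":-0.786}
    - {"tx":0,"ty":-0.002,"tz":0,"rx":0,"ry":0,"rz":-0.917}
    - {"tx":0,"ty":-0.002,"tz":0,"rx":0,"ry":0,"rz":-1.048}
    - {"tx":0,"ty":-0.002,"tz":0,"rx":0,"ry":0,"rz":-1.179}
    - {"tx":0,"ty":-0.002,"tz":0,"rx":0,"ry":0,"rz":-1.31}
    - {"tx":0,"ty":-0.002,"tz":0,"rx":0,"ry":0,"rz":-1.441}
    - {"tx":0,"ty":-0.002,"tz":0,"rx":0,"ry":0,"rz":-1.571}
  gripper: 0

```text
clock: 5.35
tcp_pos: [0.5281, 0.0869, 0.047]
eef_rot: [[-0.981, -0.195, -0.0], [-0.195, 0.981, -0.0], [0.0, -0.0, -1.0]]
ft_force: [-0.4, 0.2, 0.6]
opening: -0.0002
gripper_force: 0.1
```

Run:
```python
from h import *
s=r.observe();m=np.array([.5208,.0198]);a=np.radians(10.9);F=np.array([[np.cos(a),-np.sin(a)],[np.sin(a),np.cos(a)]])
print(np.round(s["tcp_pos"],4),((np.array(s["tcp_pos"])[:2]-m)@F).round(4),np.round(s["eef_rot"],3).tolist(),np.round(s["ft_force"],1));i=vision.grab_frame("wrist");cv2.imwrite("pics/s2.png",i[:,:,::-1])
```

```text
[0.5281 0.0869 0.047 ] [0.0199 0.0645] [[-0.981, -0.195, -0.0], [-0.195, 0.981, -0.0], [0.0, -0.0, -1.0]] [-0.4  0.2  0.6]
```

View pics/s2.png

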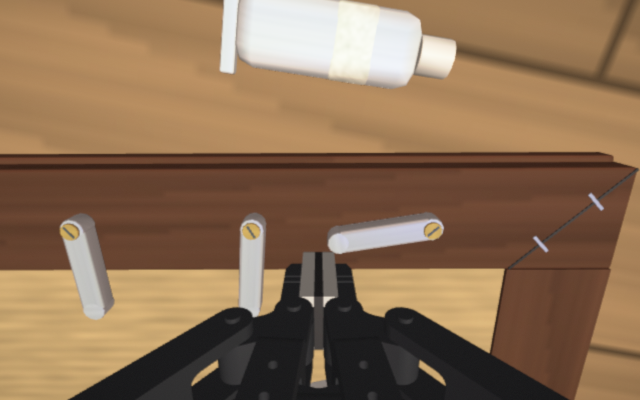

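Button 1 now lies from (433,230) to (337,242) px, nearly along the rail (about 1.44 rad). Screw 2 at (251,231) clears the finger's near edge at row 253. I'll continue the stroke to the right.

Request:
servo_tool:
  increments:
    - {"tx":0,"ty":-0.006,"tz":0,"rx":0,"ry":0,"rz":0}
    - {"tx":0,"ty":-0.013,"tz":0,"rx":0,"ry":0,"rz":0}
    - {"tx":0,"ty":-0.02,"tz":0,"rx":0,"ry":0,"rz":0}
    - {"tx":0,"ty":-0.027,"tz":0,"rx":0,"ry":0,"rz":0}
    - {"tx":0,"ty":-0.034,"tz":0,"rx":0,"ry":0,"rz":0}
    - {"tx":0,"ty":-0.041,"tz":0,"rx":0,"ry":0,"rz":0}
    - {"tx":0,"ty":-0.048,"tz":0,"rx":0,"ry":0,"rz":0}
    - {"tx":0,"ty":-0.055,"tz":0,"rx":0,"ry":0,"rz":0}
    - {"tx":0,"ty":-0.062,"tz":0,"rx":0,"ry":0,"rz":0}
    - {"tx":0,"ty":-0.069,"tz":0,"rx":0,"ry":0,"rz":0}
    - {"tx":0,"ty":-0.076,"tz":0,"rx":0,"ry":0,"rz":0}
    - {"tx":0,"ty":-0.08,"tz":0,"rx":0,"ry":0,"rz":0}
  gripper: 0

```text
clock: 6.6
tcp_pos: [0.5432, 0.007, 0.0469]
eef_rot: [[-0.982, -0.188, -0.001], [-0.188, 0.982, -0.001], [0.001, -0.001, -1.0]]
ft_force: [0.5, -0.7, -0.4]
opening: 0.0002
gripper_force: 0.0
```

```bash
cat > chk.py <<'E'
from h import *
import sys
s=r.observe();m=np.array([.5208,.0198]);a=np.radians(10.9);F=np.array([[np.cos(a),-np.sin(a)],[np.sin(a),np.cos(a)]])
print(np.round(s["tcp_pos"],4),((np.array(s["tcp_pos"])[:2]-m)@F).round(4),np.round(s["ft_force"],1),s["clock"])
c=vision.camera_info("wrist");i=vision.grab_frame("wrist");cv2.imwrite(f"pics/{sys.argv[1]}.png",i[:,:,::-1])
for b in tongues(i):
    bx=b[3];w,h=np.linalg.norm(bx[0]-bx[1]),np.linalg.norm(bx[1]-bx[2])
    e=((bx[0]+bx[1])/2,(bx[2]+bx[3])/2) if w<h else ((bx[1]+bx[2])/2,(bx[3]+bx[0])/2)
    q=np.array([(ray(c,x,.0335)[:2]-m)@F for x in e]);q=q[np.argsort(-q[:,1])]
    d=q[1]-q[0]
    if .03<np.linalg.norm(d)<.055: print(q.round(4).tolist(),"L",np.linalg.norm(d).round(4),"theta",np.arctan2(-d[1],d[0]).round(3))
E
python3 chk.py s3
```

```text
[0.5432 0.007  0.0469] [ 0.0196 -0.0169] [ 0.5 -0.7 -0.4] 6.6
```

```bash
sed -i 's/120<st\[i,4\]<1500/120<st[i,4]<3500/' h.py; python3 chk.py s3
```

```text
[0.5433 0.0063 0.0468] [ 0.0196 -0.0175] [ 0.  -0.3  0. ] 6.65
[[-0.0032, 0.0414], [0.0032, -0.0064]] L 0.0483 theta 1.439
[[-0.0033, 0.1162], [0.0039, 0.0678]] L 0.049 theta 1.424
[[0.0389, -0.036], [-0.0075, -0.0378]] L 0.0465 theta 3.102
[[0.0428, -0.1038], [-0.0057, -0.1112]] L 0.0491 theta 2.991
```

Buttons 1 and 2 are round (1.42 and 1.44 rad), and contact forces are under 1 N. Continuing.

Request:
servo_tool:
  increments:
    - {"tx":0,"ty":-0.006,"tz":0,"rx":0,"ry":0,"rz":0}
    - {"tx":0,"ty":-0.013,"tz":0,"rx":0,"ry":0,"rz":0}
    - {"tx":0,"ty":-0.02,"tz":0,"rx":0,"ry":0,"rz":0}
    - {"tx":0,"ty":-0.027,"tz":0,"rx":0,"ry":0,"rz":0}
    - {"tx":0,"ty":-0.034,"tz":0,"rx":0,"ry":0,"rz":0}
    - {"tx":0,"ty":-0.041,"tz":0,"rx":0,"ry":0,"rz":0}
    - {"tx":0,"ty":-0.048,"tz":0,"rx":0,"ry":0,"rz":0}
    - {"tx":0,"ty":-0.055,"tz":0,"rx":0,"ry":0,"rz":0}
    - {"tx":0,"ty":-0.062,"tz":0,"rx":0,"ry":0,"rz":0}
    - {"tx":0,"ty":-0.068,"tz":0,"rx":0,"ry":0,"rz":0}
    - {"tx":0,"ty":-0.074,"tz":0,"rx":0,"ry":0,"rz":0}
    - {"tx":0,"ty":-0.08,"tz":0,"rx":0,"ry":0,"rz":0}
  gripper: 0

```text
clock: 7.9
tcp_pos: [0.5584, -0.0709, 0.047]
eef_rot: [[-0.982, -0.189, -0.0], [-0.189, 0.982, -0.0], [0.001, -0.0, -1.0]]
ft_force: [-0.3, -0.1, -0.2]
opening: -0.0002
gripper_force: 0.0
```

Request:
servo_tool:
  increments:
    - {"tx":0,"ty":-0.007,"tz":0,"rx":0,"ry":0,"rz":0}
    - {"tx":0,"ty":-0.014,"tz":0,"rx":0,"ry":0,"rz":0}
    - {"tx":0,"ty":-0.021,"tz":0,"rx":0,"ry":0,"rz":0}
    - {"tx":0,"ty":-0.028,"tz":0,"rx":0,"ry":0,"rz":0}
    - {"tx":0,"ty":-0.035,"tz":0,"rx":0,"ry":0,"rz":0}
    - {"tx":0,"ty":-0.042,"tz":0,"rx":0,"ry":0,"rz":0}
    - {"tx":0,"ty":-0.049,"tz":0,"rx":0,"ry":0,"rz":0}
    - {"tx":0,"ty":-0.056,"tz":0,"rx":0,"ry":0,"rz":0}
    - {"tx":0,"ty":-0.062,"tz":0,"rx":0,"ry":0,"rz":0}
    - {"tx":0,"ty":-0.062,"tz":0,"rx":0,"ry":0,"rz":0}
  gripper: 0

```text
clock: 8.9
tcp_pos: [0.57, -0.133, 0.0468]
eef_rot: [[-0.982, -0.187, -0.001], [-0.187, 0.982, -0.001], [0.001, -0.001, -1.0]]
ft_force: [0.6, -0.1, -0.6]
opening: 0.0005
gripper_force: 0.2
```

```bash
python3 chk.py s4
```

```text
[ 0.57   -0.133   0.0468] [ 0.0195 -0.1593] [ 0.6 -0.1 -0.6] 8.9
[[-0.0024, -0.0335], [0.0031, -0.0834]] L 0.0502 theta 1.461
[[0.0356, -0.1645], [0.0041, -0.1647]] L 0.0315 theta 3.135
```

Request:
servo_tool:
  increments:
    - {"tx":0,"ty":-0.005,"tz":0,"rx":0,"ry":0,"rz":0}
    - {"tx":0,"ty":-0.01,"tz":0,"rx":0,"ry":0,"rz":0}
    - {"tx":0,"ty":-0.01,"tz":0,"rx":0,"ry":0,"rz":0}
  gripper: 0

```text
clock: 9.25
tcp_pos: [0.572, -0.1422, 0.0469]
eef_rot: [[-0.982, -0.188, -0.0], [-0.188, 0.982, -0.001], [0.0, -0.001, -1.0]]
ft_force: [0.7, -1.4, -0.4]
opening: -0.0
gripper_force: 0.0
```

```bash
python3 chk.py s5
```

```text
[ 0.572  -0.1422  0.0469] [ 0.0197 -0.1687] [ 0.7 -1.4 -0.4] 9.25
[[-0.0025, -0.0348], [0.0032, -0.0838]] L 0.0494 theta 1.455
[[-0.0016, -0.1084], [0.0031, -0.1567]] L 0.0485 theta 1.472
[[0.0357, -0.1633], [0.0044, -0.1641]] L 0.0314 theta 3.114
```

View pics/s5.png

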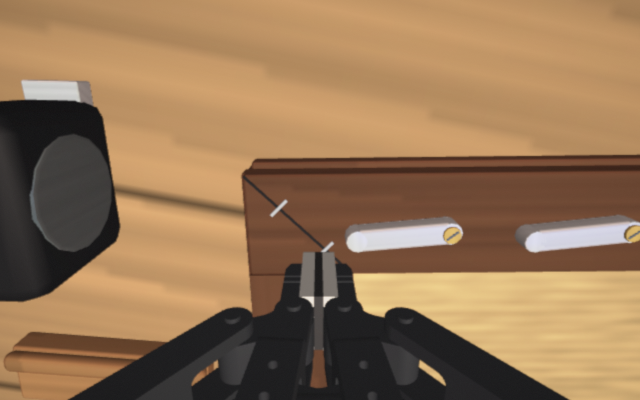

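Buttons 3 and 4 lie along the rail (4 from (453,236) to (356,240) px), at 1.46 and 1.47 rad. Lifting straight up.

Request:
servo_tool:
  increments:
    - {"tx":0,"ty":0,"tz":-0.01,"rx":0,"ry":0,"rz":0}
    - {"tx":0,"ty":0,"tz":-0.03,"rx":0,"ry":0,"rz":0}
    - {"tx":0,"ty":0,"tz":-0.06,"rx":0,"ry":0,"rz":0}
    - {"tx":0,"ty":0,"tz":-0.09,"rx":0,"ry":0,"rz":0}
    - {"tx":0.01,"ty":0.03,"tz":-0.12,"rx":0,"ry":0,"rz":0}
    - {"tx":0.02,"ty":0.06,"tz":-0.15,"rx":0,"ry":0,"rz":0}
    - {"tx":0.03,"ty":0.09,"tz":-0.18,"rx":0,"ry":0,"rz":0}
    - {"tx":0.03,"ty":0.12,"tz":-0.2,"rx":0,"ry":0,"rz":0}
    - {"tx":0.03,"ty":0.14,"tz":-0.2,"rx":0,"ry":0,"rz":0}
    - {"tx":0.03,"ty":0.14,"tz":-0.2,"rx":0,"ry":0,"rz":0}
    - {"tx":0.03,"ty":0.14,"tz":-0.2,"rx":0,"ry":0,"rz":0}
  gripper: 0

```text
clock: 10.4
tcp_pos: [0.5159, -0.0094, 0.2473]
eef_rot: [[-0.982, -0.19, -0.0], [-0.19, 0.982, -0.001], [0.0, -0.001, -1.0]]
ft_force: [0.8, -0.4, 0.0]
opening: -0.0002
gripper_force: 0.0
```

```bash
python3 chk.py s6
```

```text
[ 0.5159 -0.0094  0.2473] [-0.0103 -0.0278] [ 0.8 -0.4  0. ] 10.4
[[-0.0007, -0.1074], [0.0039, -0.1559]] L 0.0488 theta 1.476
[[-0.0016, -0.0332], [0.004, -0.0815]] L 0.0486 theta 1.455
[[-0.0025, 0.0416], [0.0042, -0.0062]] L 0.0483 theta 1.431
[[-0.0033, 0.1163], [0.0048, 0.0683]] L 0.0487 theta 1.402
[[0.1005, 0.1751], [0.1438, 0.169]] L 0.0437 theta 0.141
[[0.104, -0.1713], [0.1468, -0.1745]] L 0.043 theta 0.076
```

All four are round (about 1.40 to 1.48 rad) and the frame hasn't moved. Handing in.

```bash
python3 -c "
from station import r
print(r.sign_off())"
```

```text
the job is handed in; nothing more can be done
None
```

All four near-rail buttons are swept round along the rail with tips to the right (about 1.40–1.48 rad) in one low left-to-right stroke, with one pause after button 1 to turn the fingers in place (no lift); forces read between moves stayed under about 2 N, the frame had not moved, and the job is handed in at about 10.5 s.

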